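# Set the angle gauge on the hewn mask-stand stud and hold it on its mark

### The arm

A 6-joint arm with a two-finger parallel gripper is mounted at the origin on the work surface. World frame = base frame: x ahead of the robot, y to its left, z up, the work surface at z = 0. Lengths are in m, angles in rad, forces in N, time in s.
With the tool pointing down it reaches from about 0.25 to 0.775 m from the base axis. Payload 4 kg.
Tool frame: the origin (TCP) lies midway between the tips of the shut fingers; the grasp point (between the pads) lies 19 mm behind it; z points along the fingers, y is the line along which they close (so a half turn about z gives the same grasp; the last joint's range is limited). The gripper opens to 94 mm and grips with 3 to 60 N. Pads are 16 mm wide; open, the fingers measure 119 mm over their backs; the gripper's body (75 mm by 177 mm) begins 78 mm behind the grasp point.
Start: joints at [-1.289, 0.087, 1.371, -0, 1.684, -0.103], TCP at [0.206, -0.51, 0.206] pointing down, gripper open.
Joint ranges: [-3.1, 3.1], [-0.76, 2.03], [0.27, 2.55], [-1.08, 4.22], [0.17, 2.65], [-2.57, 2.57]. Speed limits (rad/s): [2.79, 2.79, 3.14, 3.14, 3.14, 3.14].

### API

Orientations are given as [roll, pitch, yaw] about the fixed x, y, z axes, in that order (R = Rz(yaw) Ry(pitch) Rx(roll)).
In Python, from bench import get_obs, snapshot, close_job gives the robot as it stands. The module is installed in compiled form; this text tells all that it offers.
- The arm moves only by the tool drive_tool, never from a script. Its argument "commands" is a list of rows, each a list of 6 numbers: the shift along the tool's x, y, z in units of 0.04 m (1.0 is 0.04 m), then the turn, a rotation vector about the tool's x, y, z in units of 0.1 rad (1.0 is 0.1 rad). In form: [[dx, dy, dz, wx, wy, wz], ...]. A call has 1 to 20 rows; each row shifts and turns the commanded pose from where the row before left it, along the tool's axes as they then stand; what a row does not reach is not made up. A row lasts 1/8 s, in which the tool goes at most 62.5 mm and 10.7 degrees, less where a joint would pass 70% of its speed; a pose out of reach is approached as far as the arm can. A call with a number of a shift or a turn outside -1 to 1 is refused whole. A call with a gripper value outside its range is refused whole. "gripper" is the closure, from 0 (fully open) to 1 (shut), set as the call begins (left out, the last holds). The fingers move at their own pace and stop on an object; the grip force is fixed at half the most. Time passes only in rows, so rows that do not move let the fingers close. It gives the time, the measured TCP pose, the force, the opening and the grip force at its end, in the units of the state.
- get_obs(): the state, without advancing time (a new reading comes with each control period).
- snapshot(name): name is "side" or "top" or "wrist"; returns a dict with "image" (480x640x3 uint8, blue, green, red), "range_z" (480x640 float32, m along the optical axis (not along the pixel's ray), 0 where there is no reading), "fx", "fy", "cx", "cy" (pixels), "rvec" (rotation vector, rad) and "tvec" (3), from world to camera coordinates, as OpenCV has them. Camera axes: x right, y down, z forward; pixel columns grow to the right and rows downward; lengths in m; the calibration is good to about 2 mm. A picture is of the moment at which its call begins.
- close_job(): hands the job in; it is judged then, once.
The state is a dict: "time": time; "joint_positions": joint angles; "qvel": joint speeds; "joint_torque": joint torques, N m; "tool_pos": TCP position; "ee_rot": TCP orientation; "wrist_force": force on the tool from outside, world axes, zero at the start; "wrist_torque": the same for the moment, N m; "width": finger opening in m; "finger_force": force on a finger pad.
Only numpy, scipy, OpenCV 4.12 (cv2) and the standard library are available. Lean on these libraries where they do the work, as an engineer would, in place of code of your own. Each camera call takes 0.05 s, during which the arm holds its last target. There are 200 camera calls.

### The job

Swap the glue jar and the wooden stud block: the stud belongs upright in the middle of the joist offcut, the jar upright in the middle of its cork drip mat; do not drop or tip them, and leave the other things on the bench where they are. Then take the angle gauge by its black grip block, rest the middle of its foot on the uneven top of the stud, lengthwise along it, and rock the gauge until its swinging pointer settles on the red mark, which stays as it is set. Finish while holding it so, gripped and lightly pressed on the stud with the pointer steady on the mark, ready for the saw line to be scribed along the foot.

Things in the scene. Friction and masses are not known exactly. Their poses are not given: they have to be found in the camera images.
- stud_center (a point): centre, 45 mm above its underside, of the loose brown wooden stud block, 60 mm (its x) by 90 mm (its y), about 0.3 kg, sides flat and upright to 70 mm, z up; at the start it stands on the cork mat. Its top is hewn unevenly into five flats running along x, a crown 88 mm high in the middle and about 74 mm at the y ends, roughly an arc of 70 mm radius about a line 18 mm above the underside.
- jar_center (a point): centre, 55 mm above its underside, of the closed glue jar: amber, 60 mm across and 110 mm high with a 56 mm steel lid (the top 17 mm), about 0.3 kg, z up. At the start it stands on the joist offcut.
- joist_top (a point): middle of the top face of the joist offcut, a pale wooden block screwed to the bench, 150 mm (x) by 160 mm (y), its top 45 mm above the bench
- mat_top (a point): middle of the top of the round cork drip mat, 112 mm across, 5 mm thick, fixed to the bench
- gauge_grip (a point): centre of the black grip block on top of the angle gauge, 107 mm above the underside of its foot. The block is 22 mm thick (the gauge's x), 48 mm wide (its y), from 85 to 127 mm high, made to be pinched across its x faces from above. z is up.
- gauge_foot (a point): middle of the underside of the gauge's foot
- gauge_pointer (a joint): angle of the black pointer with the brass bob, which hangs from a pivot 82 mm above the underside of the foot and swings by gravity about the gauge's x axis (0 = along the gauge's centre line, straight down to its foot). It always hangs plumb: turning the gauge about its own +x by an angle a (right-handed) makes it read -a. A swing dies out within about half a second.
- gauge_mark (a joint): angle at which the red mark is set on the same dial, counted like the pointer's; it is stiff and stays as set, between 0.16 and 0.42 rad. The pointer is on the mark when the two angles are equal.
- pointer_tip (a point): tip of the pointer, 47 mm from the pivot
- mark_tip (a point): inner tip of the red mark, 47 mm from the pivot
- gauge: the loose angle gauge (pendulum clinometer, 0.28 kg), upright on the bench at the start; origin at the middle of the underside of its foot. Aluminium bar foot 28 by 130 by 12 mm (x, y, z), white dial plate in a blue frame 104 mm wide that faces its +x, black grip block on top, 127 mm high in all
- stud: the stud block; origin at the middle of its underside, axes as above
- jar: the glue jar; origin at the middle of its underside
- joist: the joist offcut; origin at the middle of its underside
- brush_pot: white pot of brushes, 76 mm across, 200 mm high over the brushes; leave alone
- green_bowl: yellow-green bowl, 100 mm across, 55 mm high; leave alone
- paint_tin: brown and steel tin, 90 mm across, 100 mm high; leave alone
- small_mask: small white mask lying face up, 90 mm across, 55 mm high; leave alone
- blue_bottle: blue bottle, 68 mm across, 210 mm high; leave alone
- spray_bottle: grey-blue spray bottle, 80 mm across, 205 mm high; leave alone
- pencil: red carpenter's pencil lying flat, 175 mm long (y), 12 mm wide, 8 mm high; leave alone
- clay_tool: wooden modelling tool lying flat, 160 mm long (y), 18 mm wide, 10 mm high; leave alone

How it is judged:
On the way:
1. the stud stands upright in the middle of the joist offcut and the jar upright in the middle of the cork mat, both let go and at rest (x of stud_center in the frame of joist_top between -0.03 and 0.03 m and y of stud_center in the frame of joist_top between -0.03 and 0.03 m and z of stud_center in the frame of joist_top between 0.04 and 0.05 m and angle between each of stud_center, jar_center's own z axis and vertical below 0.08 rad and horizontal distance between jar_center and mat_top below 0.026 m and height (world z) of jar_center between 0.054 and 0.066 m and linear speed of each of stud, jar below 0.02 m/s and contact force between each of stud, jar and the fingers below 0.1 N), for 0.2 s.
At the end, for the whole second after the job is handed in: Stud upright on the joist (30 mm of middle), jar upright on the mat (26 mm); gauge in the fingers, lengthwise on the stud (0.3 rad, 30 mm), pressing 0.5-25 N, touching nothing else; pointer tip within 3 mm of the mark, both steady; arm off the stud; mark left set (x of stud_center in the frame of joist_top between -0.03 and 0.03 m and y of stud_center in the frame of joist_top between -0.03 and 0.03 m and z of stud_center in the frame of joist_top between 0.04 and 0.05 m and angle between each of stud_center, jar_center's own z axis and vertical below 0.08 rad and horizontal distance between jar_center and mat_top below 0.026 m and height (world z) of jar_center between 0.054 and 0.066 m and contact force between gauge and stud between 0.5 and 25 N and contact force between the fingers and gauge above 1 N and height (world z) of gauge_foot above 0.1 m and contact force between gauge and joist below 0.1 N and contact force between gauge and jar below 0.1 N and contact force between the arm and stud below 0.1 N and distance between pointer_tip and mark_tip below 0.003 m and velocity of joint gauge_pointer between -0.3 and 0.3 rad/s and value of joint gauge_mark above 0.13 rad and linear speed of gauge below 0.02 m/s and angle between the x axis of gauge and the x axis of stud, either way round below 0.3 rad and horizontal distance between gauge_foot and stud_center below 0.03 m); the arm keeps its last pose, push and grip.
It fails at once if another thing on the bench is shoved more than 30 mm (distance of any of brush_pot, green_bowl, paint_tin, small_mask, blue_bottle, spray_bottle, pencil, clay_tool from where it was at the start of the episode above 0.03 m).
It fails at once if the jar, the stud or the gauge is tipped over (angle between any of jar_center, stud_center's own z axis and vertical above 0.6 rad or angle between gauge's own z axis and vertical above 0.9 rad).
It fails at once if the jar or the stud is dropped (falls freely more than about 40 mm) ((linear speed of jar above 0.9 m/s and contact force between the fingers and jar below 0.1 N) or (linear speed of stud above 0.9 m/s and contact force between the fingers and stud below 0.1 N)).
It also fails if it takes over 72 s, if anything falls off the work surface, if the arm or the gripper's body presses on something with over 40 N, if the wrist force passes 120 N, or if a joint passes its speed limit or range.

## Working session

There is one attempt and no reset: what is moved stays moved. The work goes in short steps, Python scripts to look and compute and a tool call to move; the robot and the scene stay as the last step left them, time stands still between calls to the robot, and variables do not carry over. Pictures are saved under pics/ and viewed, at most 10 in all, crops included, and the job is handed in when it is done.

Besides the shell and the picture viewer there is one more tool, called after ">>>" as name(argument=value, ...) on one line, values as JSON. drive_tool: Moves the arm, as the interface text tells. Its arguments: {"type":"object","properties":{"commands":{"type":"array"},"gripper":{"type":"number"}},"required":["commands"]}

```bash
mkdir -p pics; cat > h.py <<'E'
import numpy as np, cv2
from bench import get_obs, snapshot, close_job
def snap(n):
    s=snapshot(n); s['R']=cv2.Rodrigues(np.array(s['rvec'],float))[0]; s['t']=np.array(s['tvec'],float).ravel(); return s
def cloud(s):
    z=s['range_z']; v,u=np.mgrid[:480,:640]
    P=np.stack([(u-s['cx'])/s['fx']*z,(v-s['cy'])/s['fy']*z,z],-1)
    W=(P-s['t'])@s['R']; W[z<=0]=np.nan; return W
E
python3 - <<'E'
from h import *
for n in('side','top'):
    s=snap(n); cv2.imwrite(f'pics/{n}0.png',s['image']); np.savez(f'{n}0.npz',**s); print(n,-s['R'].T@s['t'])
o=get_obs(); print(o)
E
```

```text
side [ 0.49514559 -1.03490785  1.3025647 ]
top [ 0.30687823 -0.01287469  1.5327805 ]
{'time': 0.1, 'joint_positions': array([-1.28912333e+00,  8.78664526e-02,  1.37207819e+00,  1.23667206e-05,
        1.68358981e+00, -1.03094504e-01]), 'qvel': array([-0.00103958, -0.00227844, -0.00343026,  0.0002193 ,  0.00057849,
        0.00021294]), 'joint_torque': array([ 2.16802924e-03, -3.41252625e+01, -3.03301227e+01,  7.20335590e-02,
        3.04525264e-02, -1.03552397e-04]), 'tool_pos': array([ 0.20630623, -0.50931853,  0.20444187]), 'ee_rot': array([-3.13966243e+00, -2.12059786e-04,  3.84768672e-01]), 'wrist_force': array([-0.22946881, -0.49259265, -1.03525623]), 'wrist_torque': array([ 0.01717738,  0.00501809, -0.04432121]), 'finger_force': 0.0, 'width': 0.09402034515463521}
```

View pics/top0.png

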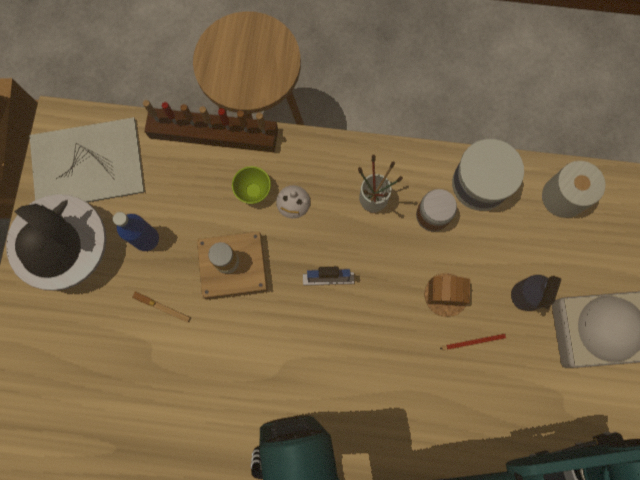

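View pics/side0.png

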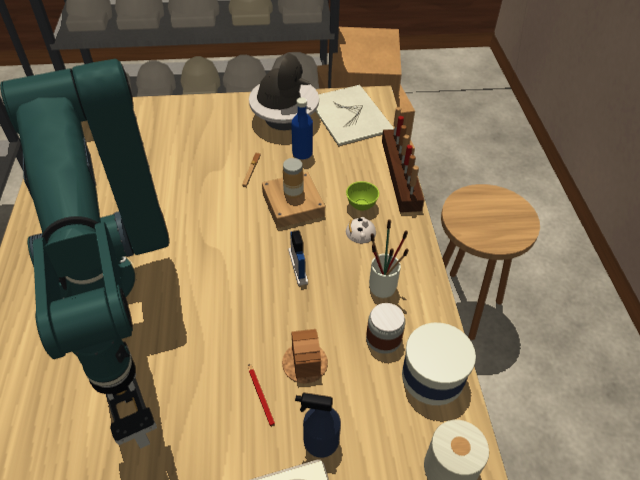

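Top view: jar lid at (221,256) on the joist (about (233,265)), gauge grip at (328,272) with its foot running along image x, stud at (448,290) on the mat (446,295). The side view agrees. Next I'll measure from both depth clouds.

```bash
python3 - <<'E'
from h import *
C={n:cloud(dict(np.load(f'{n}0.npz'))) for n in('top','side')}
# regions: name, xy window from top pixel seeds
for n,(u,v) in dict(jar=(221,256),joist=(250,280),grip=(328,272),footend=(306,281),stud=(448,290),mat=(446,310)).items(): print(n,C['top'][v,u].round(3))
for n,(u,v) in dict(jar=(292,166),joist=(305,208),grip=(297,240),stud=(305,338),mat=(292,365)).items(): print('side',n,C['side'][v,u].round(3))
c=C['top']
def ob(n,W,box,z0,z1):
    P=W.reshape(-1,3); m=(P[:,0]>box[0])&(P[:,0]<box[1])&(P[:,1]>box[2])&(P[:,1]<box[3])&(P[:,2]>z0)&(P[:,2]<z1)
    Q=P[m]; 
    if len(Q)<4: print(n,len(Q));return
    r=cv2.minAreaRect(Q[:,:2].astype(np.float32)*1000); print(n,len(Q),'rect',np.round(r[0],1),np.round(r[1],1),round(r[2],1),'med',np.median(Q,0).round(4),'zmax',np.percentile(Q[:,2],95).round(4))
def near(n,u,v,r,z0,z1):
    p=c[v,u]
    for k in C: ob(n+' '+k,C[k],(p[0]-r,p[0]+r,p[1]-r,p[1]+r),z0,z1)
near('jarlid',221,256,.05,.14,.17)
near('joist',233,275,.13,.040,.05)
near('grip',328,272,.06,.115,.14)
near('foot',328,280,.09,.006,.02)
near('studtop',448,290,.07,.07,.11)
near('studbody',448,290,.07,.03,.11)
near('mat',446,310,.08,.003,.008)
E
```

```text
jar [0.549 0.258 0.151]
joist [0.516 0.198 0.044]
grip [0.545 0.007 0.125]
footend [0.535 0.062 0.014]
stud [ 0.542 -0.283  0.09 ]
mat [ 0.504 -0.297  0.011]
side jar [0.553 0.253 0.158]
side joist [0.584 0.193 0.045]
side grip [ 0.548 -0.005  0.131]
side stud [ 0.547 -0.282  0.096]
side mat [ 0.513 -0.304  0.014]
jarlid top 467 rect [554.5 260.8] [54.4 55.1] 32.3 med [0.5537 0.2596 0.1545] zmax 0.1594
jarlid side 283 rect [554.2 261.7] [59.6 55.3] 75.8 med [0.5543 0.254  0.1574] zmax 0.1633
joist top 2663 rect [551.6 251. ] [151.7 160.7] 14.6 med [0.5406 0.2364 0.0447] zmax 0.049
joist side 1089 rect [552.6 251.4] [153.1 165.9] 13.8 med [0.5431 0.2301 0.0472] zmax 0.0497
grip top 198 rect [549.4   6.8] [22.4 44.8] 6.9 med [0.5487 0.0069 0.1263] zmax 0.1317
grip side 149 rect [549.    7.5] [22.8 50.1] 6.9 med [0.5491 0.0028 0.129 ] zmax 0.1341
foot top 363 rect [540.5   6.1] [178.9 178.8] 0.2 med [0.5403 0.0089 0.0089] zmax 0.0169
foot side 669 rect [540.4   6.6] [179.8 179.3] 89.8 med [ 0.5371 -0.0068  0.0077] zmax 0.0163
studtop top 954 rect [ 548.6 -292.2] [61.1 91.2] 2.0 med [ 0.547  -0.2889  0.0889] zmax 0.0968
studtop side 886 rect [ 547.6 -291.8] [60.  94.4] 2.6 med [ 0.5476 -0.3045  0.0911] zmax 0.0981
studbody top 1100 rect [ 548.6 -292.1] [61.4 90.9] 2.5 med [ 0.5445 -0.2867  0.0869] zmax 0.0965
studbody side 1118 rect [ 547.6 -291.8] [60.1 94.4] 2.6 med [ 0.5473 -0.3131  0.0873] zmax 0.0978
mat top 792 rect [ 503.4 -296.6] [159.8 158.9] 90.0 med [ 0.492  -0.2974  0.0048] zmax 0.0074
mat side 1156 rect [ 503.9 -296.6] [159.7 159.7] 0.0 med [ 0.4847 -0.3159  0.0049] zmax 0.0076
```

```bash
python3 - <<'E'
from h import *
s=snap('wrist'); o=get_obs()
from scipy.spatial.transform import Rotation as Ro
T=Ro.from_euler('xyz',o['ee_rot']).as_matrix()
c=-s['R'].T@s['t']; print('cam in tool',T.T@(c-o['tool_pos']),'cam axes in tool (cols)\n',(T.T@s['R'].T).round(3),s['fx'])
a=cv2.imread('pics/side0.png')[215:300,255:340]; b=cv2.imread('pics/top0.png')[245:305,290:375]
f=lambda i:cv2.resize(i,None,fx=4.6,fy=4.6,interpolation=3)
A,B=f(a),f(b); B=cv2.copyMakeBorder(B,0,A.shape[0]-B.shape[0],0,0,0)
cv2.imwrite('pics/g.png',np.hstack([A,B]))
E
```

```text
cam in tool [ 0.0681099   0.00049589 -0.17848813] cam axes in tool (cols)
 [[ 0.001 -0.971 -0.241]
 [ 1.     0.002 -0.001]
 [ 0.001 -0.241  0.971]] 368.3651755749549
```

View pics/g.png

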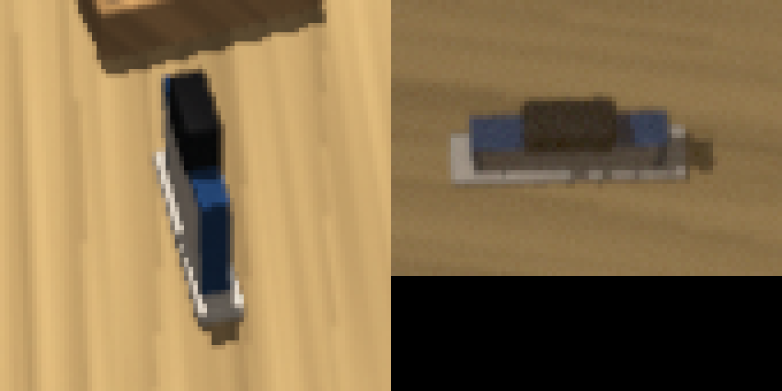

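>>> drive_tool(commands=[[0,0,-0.4,0,0,-1],[0,0,-0.4,0,0,-1],[0,0,-0.4,0,0,-1],[0,0,-0.2,0,0,-1],[0,0,0,0,0,-1],[0,0,0,0,0,-1],[0,0,0,0,0,-1],[0,0,0,0,0,-1],[0,0,0,0,0,-1],[0,0,0,0,0,-1],[0,0,0,0,0,-1],[0,0,0,0,0,-0.9]], gripper=0)

```text
time: 1.65
tool_pos: [0.2064, -0.5096, 0.261]
ee_rot: [-3.141, -0.001, 1.578]
wrist_force: [0.4, -0.3, 0.1]
width: 0.094
finger_force: 0.0
```

The crop shows the pale dial face on the side toward the robot, at about (560,160) in the right half. So the gauge's +x points to world −x. I'll go to the jar first.

>>> drive_tool(commands=[[0.96,0.44,0,0,0,0],[0.96,0.44,0,0,0,0],[0.96,0.44,0,0,0,0],[0.96,0.44,0,0,0,0],[0.96,0.44,0,0,0,0],[0.96,0.44,0,0,0,0],[0.96,0.44,0,0,0,0],[0.96,0.44,0,0,0,0],[0.96,0.44,0,0,0,0],[0.96,0.44,0,0,0,0],[0.96,0.44,0,0,0,0],[0.96,0.44,0,0,0,0],[0.96,0.44,0,0,0,0],[0.96,0.44,0,0,0,0],[0.96,0.44,0,0,0,0],[0.96,0.44,0,0,0,0],[0.96,0.44,0,0,0,0],[0.96,0.44,0,0,0,0],[0.96,0.44,0,0,0,0],[0.96,0.44,0,0,0,0]])

```text
time: 4.15
tool_pos: [0.5557, 0.2609, 0.2609]
ee_rot: [-3.141, 0.001, 1.575]
wrist_force: [0.6, -0.1, 0.2]
width: 0.094
finger_force: 0.0
```

>>> drive_tool(commands=[[0,-0.04,0.8,0,0,0],[0,0,0.8,0,0,0],[0,0,0.8,0,0,0],[0,0,0.8,0,0,0],[0,0,0.6,0,0,0],[0,0,0.4,0,0,0],[0,0,0,0,0,0]])

```text
time: 5.03
tool_pos: [0.5528, 0.2593, 0.0917]
ee_rot: [-3.138, 0.001, 1.575]
wrist_force: [0.9, -0.6, 0.8]
width: 0.094
finger_force: 0.0
```

>>> drive_tool(commands=[[0,0,0,0,0,0],[0,0,0,0,0,0],[0,0,0,0,0,0],[0,0,0,0,0,0],[0,0,0,0,0,0],[0,0,0,0,0,0]], gripper=1)

```text
time: 5.78
tool_pos: [0.5542, 0.2597, 0.0941]
ee_rot: [3.14, -0.0, 1.575]
wrist_force: [1.2, 0.3, 2.7]
width: 0.0599
finger_force: 30.0
```

>>> drive_tool(commands=[[0,0,-0.4,0,0,0],[0,0,-0.7,0,0,0],[0,0,-0.8,0,0,0],[-0.3,-0.1,-0.8,0,0,0],[-0.75,-0.25,-0.8,0,0,0],[-0.9,-0.3,-0.5,0,0,0],[-0.9,-0.3,0,0,0,0],[-0.9,-0.3,0,0,0,0],[-0.9,-0.3,0,0,0,0],[-0.9,-0.3,0,0,0,0],[-0.9,-0.3,0,0,0,0],[-0.9,-0.3,0,0,0,0],[-0.9,-0.3,0,0,0,0],[-0.9,-0.3,0.2,0,0,0],[-0.6,-0.1,0.6,0,0,0],[0,0,0.8,0,0,0],[0,0,0.8,0,0,0],[0,0,0.8,0,0,0],[0,0,0.8,0,0,0],[0,0,0.6,0,0,0]])

```text
time: 8.28
tool_pos: [0.4282, -0.1303, 0.0679]
ee_rot: [-3.139, -0.001, 1.575]
wrist_force: [-1.5, -0.7, -3.0]
width: 0.0595
finger_force: 30.0
```

>>> drive_tool(commands=[[0,0,0.3,0,0,0],[0,0,0.2,0,0,0],[0,0,0,0,0,0]])

```text
time: 8.65
tool_pos: [0.4296, -0.131, 0.0499]
ee_rot: [3.141, 0.0, 1.575]
wrist_force: [-0.8, 0.4, -3.5]
width: 0.0596
finger_force: 30.0
```

>>> drive_tool(commands=[[0,0,0.05,0,0,0],[0,0,0,0,0,0]])

```text
time: 8.9
tool_pos: [0.4302, -0.1313, 0.0488]
ee_rot: [3.139, 0.001, 1.575]
wrist_force: [-0.5, -0.1, 0.8]
width: 0.0595
finger_force: 30.0
```

>>> drive_tool(commands=[[0,0,0,0,0,0],[0,0,0,0,0,0],[0,0,0,0,0,0],[0,0,-0.6,0,0,0],[0,0,-0.8,0,0,0],[0,0,-0.8,0,0,0],[0,0,-0.8,0,0,0],[-0.6,0.4,-0.7,0,0,-0.1],[-0.8,0.6,0,0,0,-0.1],[-0.8,0.6,0,0,0,-0.16],[-0.8,0.6,0,0,0,0],[-0.6,0.5,0,0,0,0],[-0.4,0.25,0,0,0,0],[0,0,0,0,0,0]], gripper=0)

```text
time: 10.65
tool_pos: [0.5516, -0.2884, 0.1944]
ee_rot: [-3.14, -0.001, 1.61]
wrist_force: [-0.9, 0.2, -0.4]
width: 0.0942
finger_force: 0.0
```

>>> drive_tool(commands=[[-0.09,-0.09,0.6,0,0,0],[0,0,0.8,0,0,0],[0,0,0.8,0,0,0],[0,0,0.8,0,0,0],[0,0,0.6,0,0,0],[0,0,0.4,0,0,0],[0,0,0,0,0,0]])

```text
time: 11.52
tool_pos: [0.5471, -0.2904, 0.0343]
ee_rot: [-3.139, -0.002, 1.611]
wrist_force: [0.0, -0.3, 0.7]
width: 0.0939
finger_force: 0.0
```

>>> drive_tool(commands=[[0,0,0,0,0,0],[0,0,0,0,0,0],[0,0,0,0,0,0],[0,0,0,0,0,0],[0,0,0,0,0,0]], gripper=1)

```text
time: 12.15
tool_pos: [0.5482, -0.2917, 0.0361]
ee_rot: [3.141, 0.001, 1.611]
wrist_force: [0.0, 0.5, 2.4]
width: 0.0599
finger_force: 30.0
```

>>> drive_tool(commands=[[0,0,-0.4,0,0,0],[0,0,-0.7,0,0,0],[0,0,-0.8,0,0,0],[0.3,0,-0.9,0,0,0],[0.6,0.04,-0.7,0,0,0],[0.9,0.05,-0.25,0,0,0],[0.95,0.05,0,0,0,0],[0.95,0.05,0,0,0,0],[0.95,0.05,0,0,0,0],[0.95,0.05,0,0,0,0],[0.95,0.05,0,0,0,0],[0.95,0.05,0,0,0,0],[0.95,0.05,0,0,0,0],[0.95,0.05,0,0,0,0],[0.95,0.05,0,0,0,0],[0.95,0.05,0,0,0,0],[0.9,0.05,0,0,0,0],[0.7,0.04,0,0,0,0],[0.4,0,0,0,0,0],[0.2,0,0.2,0,0,0]])

```text
time: 14.65
tool_pos: [0.5539, 0.2498, 0.178]
ee_rot: [3.14, 0.0, 1.611]
wrist_force: [0.2, 0.7, -3.0]
width: 0.06
finger_force: 30.0
```

>>> drive_tool(commands=[[0,0,0.6,0,0,0],[0,0,0.7,0,0,0],[0,0,0.6,0,0,0],[0,0,0.35,0,0,0],[0,0,0.2,0,0,0],[0,0,0,0,0,0]])

```text
time: 15.4
tool_pos: [0.5536, 0.2489, 0.0793]
ee_rot: [-3.141, 0.0, 1.61]
wrist_force: [-0.5, 0.1, -2.8]
width: 0.0602
finger_force: 30.0
```

```bash
python3 - <<'E'
from h import *
for n in ('top','side'):
    s=snap(n); im=s['image'].astype(float); np.savez(n+'1.npz',**s)
    W=cloud(s)
    # world-plane resample at z=0.005 around mat, 1 mm/px
    g=np.arange(-80,81)/1000; X,Y=np.meshgrid(.548+g,-.295+g,indexing='ij')
    P=np.stack([X,Y,np.full_like(X,.005)],-1).reshape(-1,3)
    p,_=cv2.projectPoints(P,np.array(s['rvec'],float),np.array(s['tvec'],float),np.array([[s['fx'],0,s['cx']],[0,s['fy'],s['cy']],[0,0,1.]]),None)
    m=p.reshape(161,161,2).astype(np.float32)
    r=cv2.remap(s['image'],m[...,0],m[...,1],1); cv2.imwrite(f'pics/mat_{n}.png',cv2.resize(r,(480,480)))
a=np.hstack([cv2.imread('pics/mat_top.png')[:,:400],cv2.imread('pics/mat_side.png')[:,:400]])
a=np.hstack([cv2.resize(cv2.imread(f'pics/mat_{n}.png'),(400,400)) for n in('top','side')]); cv2.imwrite('pics/mat.png',a)
E
```

```text
(no output)
```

View pics/mat.png

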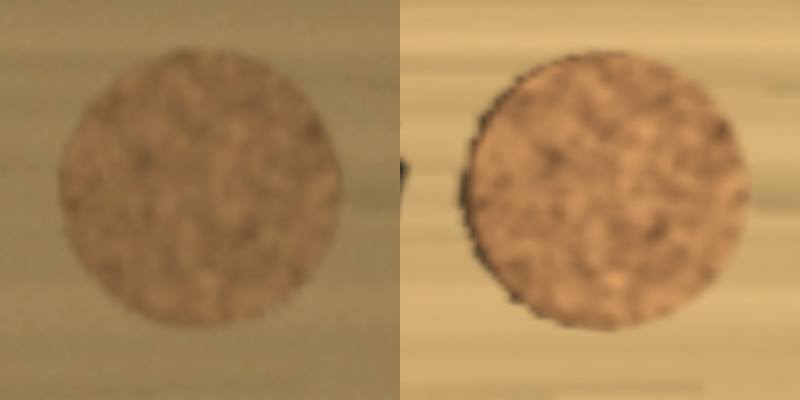

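The mat is at (200,188) in the left half and (608,190) in the right half, so its centre is at about (0.5435, −0.2935). Next I lower the stud to contact.

>>> drive_tool(commands=[[0,0,0.06,0,0,0],[0,0,0.03,0,0,0],[0,0,0,0,0,0]])

```text
time: 15.88
tool_pos: [0.5538, 0.2493, 0.0761]
ee_rot: [3.141, -0.0, 1.611]
wrist_force: [0.2, -0.7, -2.1]
width: 0.0598
finger_force: 30.0
```

>>> drive_tool(commands=[[0,0,0.04,0,0,0],[0,0,0,0,0,0]])

```text
time: 16.12
tool_pos: [0.5538, 0.2494, 0.076]
ee_rot: [3.141, -0.0, 1.611]
wrist_force: [-2.6, -0.3, 5.4]
width: 0.0602
finger_force: 30.0
```

>>> drive_tool(commands=[[0,0,0,0,0,0],[0,0,0,0,0,0],[0,0,0,0,0,0],[0,0,-0.6,0,0,0],[0,0,-0.8,0,0,0],[0,0,-0.8,0,0,0],[-0.5,-0.2,-0.8,0,0,0],[-0.9,-0.35,-0.6,0,0,0],[-0.9,-0.35,0,0,0,0],[-0.9,-0.35,0,0,0,0],[-0.9,-0.35,0,0,0,0],[-0.9,-0.35,0,0,0,0],[-0.9,-0.35,0,0,0,0],[-0.9,-0.35,0,0,0,0],[-0.9,-0.35,0,0,0,0],[-0.9,-0.35,0,0,0,0],[-0.7,-0.15,0,0,0,0],[0,0,0,0,0,0]], gripper=0)

```text
time: 18.38
tool_pos: [0.4283, -0.1294, 0.2182]
ee_rot: [3.142, 0.0, 1.607]
wrist_force: [-0.3, 0.2, 0.4]
width: 0.0939
finger_force: 0.0
```

>>> drive_tool(commands=[[-0.04,0.04,0.7,0,0,0],[0,0,0.9,0,0,0],[0,0,0.9,0,0,0],[0,0,0.9,0,0,0],[0,0,0.6,0,0,0],[0,0,0.2,0,0,0],[0,0,0,0,0,0]])

```text
time: 19.25
tool_pos: [0.4304, -0.129, 0.0503]
ee_rot: [-3.141, -0.0, 1.612]
wrist_force: [-0.4, -0.2, 0.4]
width: 0.094
finger_force: 0.0
```

>>> drive_tool(commands=[[0,0,0,0,0,0],[0,0,0,0,0,0],[0,0,0,0,0,0],[0,0,0,0,0,0],[0,0,0,0,0,0]], gripper=1)

```text
time: 19.88
tool_pos: [0.4303, -0.1298, 0.0507]
ee_rot: [3.141, 0.0, 1.611]
wrist_force: [-1.1, 0.2, 2.6]
width: 0.0593
finger_force: 30.0
```

>>> drive_tool(commands=[[0,0,-0.4,0,0,0],[0,0,-0.7,0,0,0],[-0.3,0.2,-0.5,0,0,0],[-0.8,0.5,0,0,0,0],[-0.9,0.6,0,0,0,0],[-0.9,0.6,0,0,0,0],[-0.8,0.5,0,0,0,0],[-0.51,0.27,0,0,0,0],[0,0,0.3,0,0,0],[0,0,0.6,0,0,0],[0,0,0.45,0,0,0],[0,0,0.08,0,0,0],[0,0,0,0,0,0]])

```text
time: 21.5
tool_pos: [0.5436, -0.2932, 0.0571]
ee_rot: [-3.141, -0.0, 1.611]
wrist_force: [-0.4, 0.6, -2.4]
width: 0.0593
finger_force: 30.0
```

>>> drive_tool(commands=[[0,0,0.05,0,0,0],[0,0,0,0,0,0]])

```text
time: 21.75
tool_pos: [0.544, -0.2938, 0.0556]
ee_rot: [3.141, 0.001, 1.611]
wrist_force: [0.6, 0.1, -4.0]
width: 0.0595
finger_force: 30.0
```

>>> drive_tool(commands=[[0,0,0.04,0,0,0],[0,0,0,0,0,0]])

```text
time: 22.0
tool_pos: [0.5441, -0.2939, 0.0556]
ee_rot: [3.14, 0.001, 1.611]
wrist_force: [-3.3, 0.5, 5.9]
width: 0.0598
finger_force: 30.0
```

>>> drive_tool(commands=[[0,0,0,0,0,0],[0,0,0,0,0,0],[0,0,0,0,0,0],[0,0,-0.6,0,0,0],[0,0,-0.9,0,0,0],[0,0,-0.9,0,0,0],[0,0,-0.9,0,0,0],[0.4,-0.2,-0.9,0,0,0],[0.9,-0.32,0,0,0,0],[0.9,-0.32,0,0,0,0],[0.9,-0.32,0,0,0,0],[0.9,-0.32,0,0,0,0],[0.9,-0.32,0,0,0,0],[0.9,-0.32,0,0,0,0],[0.9,-0.32,0,0,0,0],[0.9,-0.32,0,0,0,0],[0.75,-0.25,0,0,0,0]], gripper=0)

```text
time: 24.12
tool_pos: [0.4095, 0.0365, 0.2215]
ee_rot: [3.141, -0.0, 1.611]
wrist_force: [-0.0, 0.2, -1.2]
width: 0.0938
finger_force: 0.0
```

>>> drive_tool(commands=[[0,0,0,-0.8,0,0],[0,0,0,-1,0,0],[0,0,0,-1,0,0],[0,0,0,-1,0,0],[0,0,0,-1,0,0],[0,0,0,-1,0,0],[0,0,0,0,0,0]])

```text
time: 25.0
tool_pos: [0.4087, 0.0352, 0.2204]
ee_rot: [2.562, 0.0, 1.61]
wrist_force: [0.3, 0.2, 0.6]
width: 0.094
finger_force: 0.0
```

```bash
python3 - <<'E'
from h import *
s=snap('wrist'); np.savez('w1.npz',**s); cv2.imwrite('pics/w1.png',s['image'])
for n in('top','side'): np.savez(n+'2.npz',**snap(n))
E
```

```text
(no output)
```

View pics/w1.png

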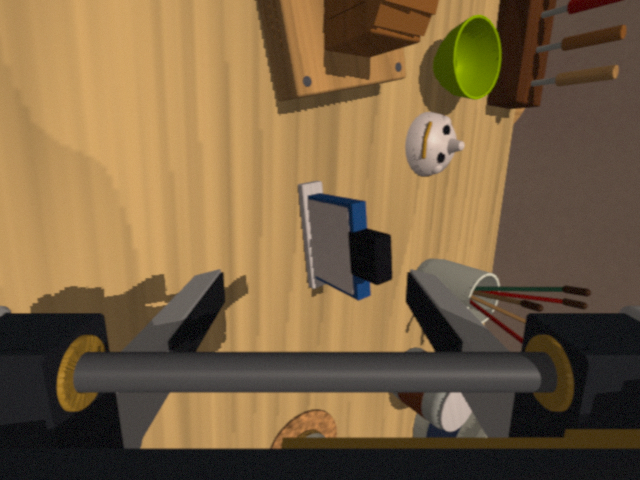

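This view shows the gauge's back: a plain grey plate at (337,245) with no pointer. The dial therefore faces world +x. The stud stands on the joist at (370,20). I'll go round to the far side for a look at the dial.

>>> drive_tool(commands=[[0,0,0,1,0,0],[0,0,0,1,0,0],[0,0,0,1,0,0],[0,0,0,1,0,0],[0,0,0,1,0,0],[0,0,0,0.8,0,0],[0,0,0,0,0,1],[0,0,0,0,0,1],[0,0,0,0,0,1],[0,0,0,0,0,1],[0,0,0,0,0,1],[0,0,0,0,0,1],[0,0,0,0,0,1],[0,0,0,0,0,1],[0,0,0,0,0,1],[0,0,0,0,0,1],[0,0,0,0,0,1],[0,0,0,0,0,1],[0,0,0,0,0,1],[0,0,0,0,0,1]])

```text
time: 27.65
tool_pos: [0.4113, 0.0354, 0.2215]
ee_rot: [3.142, 0.001, 0.208]
wrist_force: [0.3, -0.5, -0.1]
width: 0.094
finger_force: 0.0
```

>>> drive_tool(commands=[[0.8,0.2,0,0,0,1],[0.8,0.2,0,0,0,0],[0.8,0.2,0,0,0,0],[0.8,0.2,0,0,0,0],[0.8,0.2,0,0,0,0],[0.7,0.1,0,0,0,0],[0,0,0.6,0,0,0],[0,0,0.6,0,0,0],[0,0,0,0,-1,0],[0,0,0,0,-1,0],[0,0,0,0,-1,0],[0,0,0,0,-1,0],[0,0,0,0,0,0]])

```text
time: 29.28
tool_pos: [0.6035, 0.0159, 0.1692]
ee_rot: [-3.141, 0.405, 0.112]
wrist_force: [0.5, -0.1, 0.2]
width: 0.0938
finger_force: 0.0
```

```bash
python3 - <<'E'
from h import *
s=snap('wrist'); np.savez('w2.npz',**s); cv2.imwrite('pics/w2.png',s['image'])
E
```

```text
(no output)
```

View pics/w2.png

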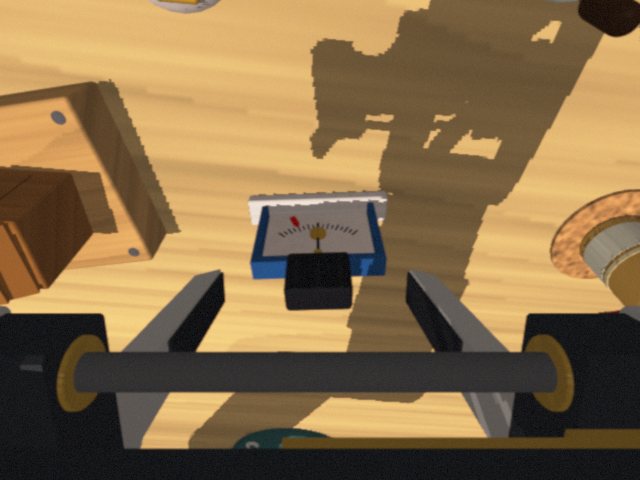

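The dial is in view: red mark at (294,222), on the gauge's +y side, and pointer bob at (318,233). I'll work out the mark's angle, and check the jar and stud placement from the top and side clouds.

```bash
python3 - <<'E'
from h import *
s=dict(np.load('w2.npz')); W=cloud(s); im=s['image'].astype(int)
b,g,r=im[...,0],im[...,1],im[...,2]
th=np.radians(6.9); c,sn=np.cos(th),np.sin(th)
def G(P,o=(.5492,.0072)):
    d=P[...,:2]-np.array(o); return np.stack([d[...,0]*c+d[...,1]*sn,-d[...,0]*sn+d[...,1]*c,P[...,2]],-1)
roi=np.zeros((480,640),bool); roi[190:280,240:395]=1
Q=G(W)
red=roi&(r>110)&(g<60)&(b<60); white=roi&(np.abs(r-b)<40)&(r>90)&(Q[...,2]>.02)&(abs(Q[...,1])<.05); brass=roi&(r-b>50)&(g>60)&(r>110)&(np.abs(Q[...,1])<.02)&(Q[...,2]>.02)
brass[:, :305]=0;brass[:,335:]=0; brass[:222]=0; brass[248:]=0
for n,m in(('red',red),('brass',brass),('white',white)):
    v,u=np.nonzero(m); print(n,m.sum(),'px',u.mean().round(1),v.mean().round(1),'gauge',np.nanmean(Q[m],0).round(4),np.nanstd(Q[m],0).round(4))
x0=np.nanmedian(Q[white][:,0]);print('plate x',x0)
# ray/plane intersect for red pixels at plate plane
def ray(u,v,x):
    d=s['R'].T@np.array([(u-s['cx'])/s['fx'],(v-s['cy'])/s['fy'],1]); o=-s['R'].T@s['t']
    n=np.array([c,sn,0]); k=(x+n[:2]@[.5492,.0072]-n@o)/(n@d); return G(o+k*d)
for x in(x0,x0+.003):
  v,u=np.nonzero(red); R=np.array([ray(a,e,x) for a,e in zip(u,v)]); 
  print('red yz mean',R.mean(0).round(4),'ang about z82',np.arctan2(R[:,1].mean(),.082-R[:,2].mean()).round(3), 'range',np.ptp(R,0).round(4))
  v,u=np.nonzero(brass); B=np.array([ray(a,e,x) for a,e in zip(u,v)]); print('bob',B.mean(0).round(4))
# frame and foot & grip check
blue=roi&(b-r>40); print('blue y range',np.nanpercentile(Q[blue][:,1],[1,99]),'z',np.nanpercentile(Q[blue][:,2],[5,95]))
blk=roi&(r+g+b<90)&(Q[...,2]>.12); P=Q[blk]; print('grip',np.nanpercentile(P,[2,50,98],axis=0).round(4).tolist())
for k in('top','side'):
    V=cloud(dict(np.load(k+'2.npz'))).reshape(-1,3)
    for n,bx,z0,z1 in(('stud',(.55,.25),.105,.15),('jar',(.5435,-.2935),.10,.13),('grip',(.5492,.0072),.115,.14)):
        m=(abs(V[:,0]-bx[0])<.07)&(abs(V[:,1]-bx[1])<.07)&(V[:,2]>z0)&(V[:,2]<z1)
        rr=cv2.minAreaRect(V[m][:,:2].astype(np.float32)*1000); print(k,n,m.sum(),np.round(rr[0],1),np.round(rr[1],1),round(rr[2],1),'z95',np.percentile(V[m][:,2],95).round(4))
f=cv2.resize(s['image'][185:285,240:400],None,fx=5,fy=5,interpolation=3); cv2.imwrite('pics/d.png',f)
E
```

```text
red 57 px 294.5 221.2 gauge [0.0024 0.02   0.033 ] [0.0007 0.0021 0.0038]
brass 2 px 324.5 230.0 gauge [ 0.0044 -0.0065  0.0497] [0.0001 0.0004 0.0017]
white 3174 px 318.2 236.9 gauge [-0.004  -0.0011  0.0478] [0.0013 0.028  0.0152]
plate x -0.0039407424472159645
red yz mean [-0.0039  0.0207  0.0238] ang about z82 0.342 range [0.     0.008  0.0148]
bob [-0.0039 -0.0068  0.0381]
red yz mean [-0.0009  0.0204  0.0282] ang about z82 0.362 range [0.     0.0079 0.0146]
bob [-0.0009 -0.0067  0.0422]
blue y range [-0.05054646  0.04961763] z [0.03428162 0.09424352]
grip [nan, nan, nan]
top stud 1000 [554.1 247.7] [61.4 90.5] 2.9 z95 0.1357
top jar 458 [ 544.4 -292.8] [54.2 55. ] 52.0 z95 0.1203
top grip 198 [549.1   6.7] [22.3 45.2] 8.0 z95 0.1314
side stud 523 [553.5 246.1] [60.2 95.8] 3.4 z95 0.1399
side jar 469 [ 544.4 -292.6] [57.6 55.4] 51.7 z95 0.1215
side grip 146 [549.6   7.5] [23.2 53.4] 6.3 z95 0.1334
  return np.nanmean(a, axis, out=out, keepdims=keepdims)
```

View pics/d.png

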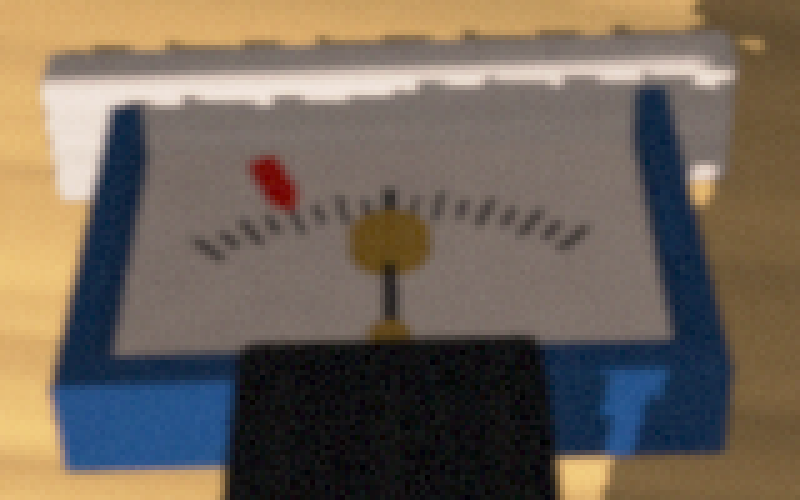

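```bash
python3 - <<'E'
from h import *
s=dict(np.load('w2.npz')); o=-s['R'].T@s['t']; th=np.radians(6.9); n=np.array([np.cos(th),np.sin(th),0]); y=np.array([-n[1],n[0],0])
def ray(u,v,x):
    u=240+(u+.5)/5-.5; v=185+(v+.5)/5-.5
    d=s['R'].T@np.array([(u-s['cx'])/s['fx'],(v-s['cy'])/s['fy'],1]); p0=np.array([.5492,.0072,0]); k=(n@p0+x-n@o)/(n@d); P=o+k*d
    return np.array([y@(P-p0),P[2]])
for x in(-.002,0,.002,.004,.006):
    L=[ray(*p,x) for p in((390,190),(293,210),(260,160),(388,330),(200,240),(578,230))]
    t=L[0]; a=lambda p,y0:np.arctan2(p[0]-y0,.082-p[1]-(.035-t[1]))
    print(x,np.round(L,4).tolist(),[round(a(p,t[0]),3) for p in L[1:3]+L[4:]])
E
```

```text
-0.002 [[-0.0007, 0.0292], [0.0168, 0.0353], [0.0235, 0.019], [-0.0002, 0.0698], [0.0328, 0.0443], [-0.0338, 0.0419]] [np.float64(0.404), np.float64(0.401), np.float64(0.81), np.float64(-0.769)]
0 [[-0.0007, 0.0321], [0.0166, 0.0382], [0.0233, 0.022], [-0.0002, 0.0723], [0.0324, 0.0471], [-0.0335, 0.0447]] [np.float64(0.399), np.float64(0.398), np.float64(0.802), np.float64(-0.762)]
0.002 [[-0.0007, 0.035], [0.0164, 0.041], [0.023, 0.0251], [-0.0002, 0.0748], [0.0321, 0.0498], [-0.0331, 0.0475]] [np.float64(0.395), np.float64(0.395), np.float64(0.794), np.float64(-0.755)]
0.004 [[-0.0007, 0.0379], [0.0162, 0.0438], [0.0228, 0.0281], [-0.0002, 0.0772], [0.0317, 0.0526], [-0.0327, 0.0503]] [np.float64(0.391), np.float64(0.391), np.float64(0.787), np.float64(-0.748)]
0.006 [[-0.0007, 0.0408], [0.0161, 0.0467], [0.0225, 0.0311], [-0.0002, 0.0797], [0.0314, 0.0553], [-0.0324, 0.0531]] [np.float64(0.386), np.float64(0.388), np.float64(0.779), np.float64(-0.74)]
```

The mark reads about 0.39 rad, and the stud and jar are well placed. Next I untilt, turn the tool to line up with the gauge's grip block, and approach it.

>>> drive_tool(commands=[[0,0,-0.2,0,1,0],[0,0,-0.2,0,1,0],[0,0,-0.2,0,1,0],[0,0,-0.2,0,1,0],[0,0,0,0,0,-1],[0,0,0,0,0,-1],[0,0,0,0,0,-1],[0,0,0,0,0,-1],[0,0,0,0,0,-1],[0,0,0,0,0,-1],[0,0,0,0,0,-1],[0,0,0,0,0,-1],[0,0,0,0,0,-1],[0,0,0,0,0,-1],[0,0,0,0,0,-1],[0,0,0,0,0,-1],[0,0,0,0,0,-1],[0,0,0,0,0,-1],[0,0,0,0,0,-1],[0,0,0,0,0,-0.8]])

```text
time: 31.82
tool_pos: [0.6097, 0.0165, 0.2057]
ee_rot: [3.138, 0.001, 1.693]
wrist_force: [-0.7, 0.1, 0.5]
width: 0.0943
finger_force: 0.0
```

>>> drive_tool(commands=[[-0.05,-0.7,0,0,0,0],[0,-0.8,0,0,0,0],[0,-0.03,0.4,0,0,0],[0,0,0.7,0,0,0],[0,0,0.7,0,0,0],[0,0,0.6,0,0,0],[0,0,0.4,0,0,0],[0,0,0,0,0,0]])

```text
time: 32.83
tool_pos: [0.5486, 0.0073, 0.0906]
ee_rot: [-3.139, -0.001, 1.691]
wrist_force: [1.1, -1.3, -1.2]
width: 0.094
finger_force: 0.0
```

>>> drive_tool(commands=[[0,0,0,0,0,0],[0,0,0,0,0,0],[0,0,0,0,0,0],[0,0,0,0,0,0],[0,0,0,0,0,0],[0,0,0,0,0,0],[0,0,0,0,0,0]], gripper=1)

```text
time: 33.7
tool_pos: [0.5493, 0.0072, 0.0922]
ee_rot: [-3.142, 0.0, 1.691]
wrist_force: [-0.1, -0.6, 0.1]
width: 0.0275
finger_force: 0.0
```

>>> drive_tool(commands=[[0,0,0,0,0,0],[0,0,0,0,0,0],[0,0,0,0,0,0]])

```text
time: 34.08
tool_pos: [0.5493, 0.0072, 0.0922]
ee_rot: [-3.141, 0.0, 1.691]
wrist_force: [0.4, -0.0, -0.9]
width: 0.0219
finger_force: 29.8
```

>>> drive_tool(commands=[[0,0,-0.4,0,0,0],[0,0,-0.7,0,0,0.3],[0,0,-0.9,0,0,0.4],[0.2,0,-0.9,0,0,0],[0.5,0.03,-0.9,0,0,0],[0.9,0.05,-0.65,0,0,0],[0.9,0.06,0,0,0,0],[0.9,0.06,0,0,0,0],[0.9,0.06,0,0,0,0],[0.9,0.06,0,0,0,0],[0.9,0.06,0,0,0,0],[0.8,0.05,0,0,0,0],[0.5,0.05,0,0,0,0],[0.2,0,0,0,0,0],[0,0,0,0,-0.6,0],[0,0,0,0,-0.9,0],[0,0,0,0,-0.9,0],[0,0,0,0,-0.9,0],[0,0,0,0,-0.6,0],[0,0,0,0,0,0]])

```text
time: 36.58
tool_pos: [0.5533, 0.3123, 0.2691]
ee_rot: [-3.14, 0.39, 1.622]
wrist_force: [-0.7, -0.7, -4.0]
width: 0.0219
finger_force: 29.8
```

```bash
python3 - <<'E'
from h import *
from scipy.spatial.transform import Rotation as Ro
o=get_obs(); T=Ro.from_euler('xyz',o['ee_rot']).as_matrix(); print(o['tool_pos'],'tool z',T[:,2],'x',T[:,0],'y',T[:,1],'tilt',np.arctan2(-T[1,2]*1,-T[2,2]))
I=[]
for n in('side','wrist'):
    s=snap(n); np.savez(n+'3.npz',**s); I.append(s['image'])
a=cv2.resize(I[0][80:260,200:380],(480,480),interpolation=3); cv2.imwrite('pics/t.png',np.hstack([a,cv2.resize(I[1][:, 160:480],(320,480))]))
E
```

```text
[0.55325197 0.31225985 0.26907702] tool z [ 0.01760728 -0.37985155 -0.92487988] x [-0.04752392  0.92365982 -0.3802552 ] y [ 0.9987149   0.05064918 -0.0017889 ] tilt 0.38969947712892383
```

View pics/t.png

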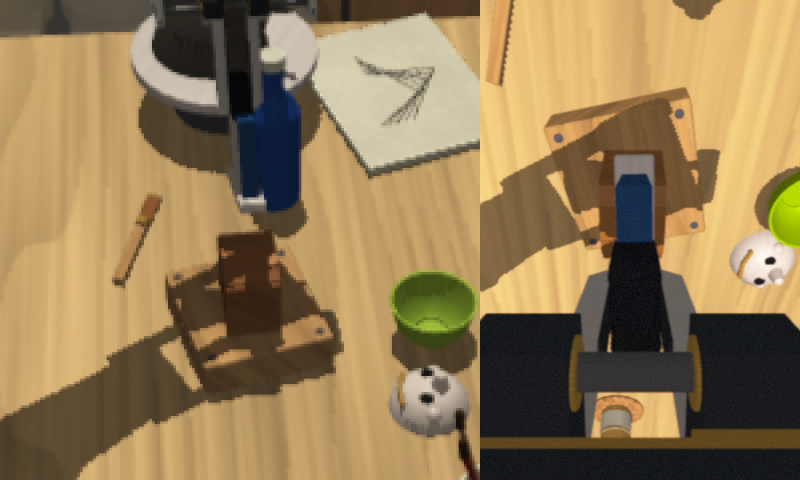

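The gauge hangs over the stud, tilted 0.39 rad with its foot lined up along the stud. The foot is at (635,165) in the right half of the picture. Now I go down.

>>> drive_tool(commands=[[0.2,0,0.3,0,0,0],[0.11,0,0.4,0,0,0],[0,0,0.3,0,0,0],[0,0,0.1,0,0,0],[0,0,0,0,0,0],[0,0,0,0,0,0]])

```text
time: 37.42
tool_pos: [0.5539, 0.3067, 0.2257]
ee_rot: [3.14, 0.389, 1.62]
wrist_force: [-0.5, -0.6, -3.5]
width: 0.0218
finger_force: 29.8
```

>>> drive_tool(commands=[[0,0,0.1,0,0,0],[0,0,0,0,0,0],[0,0,0,0,0,0]])

```text
time: 37.8
tool_pos: [0.5536, 0.3051, 0.2211]
ee_rot: [-3.142, 0.39, 1.621]
wrist_force: [0.8, -0.0, -3.8]
width: 0.0216
finger_force: 29.8
```

>>> drive_tool(commands=[[0,0,0.05,0,0,0],[0,0,0,0,0,0],[0,0,0,0,0,0]])

```text
time: 38.17
tool_pos: [0.5537, 0.3042, 0.2193]
ee_rot: [-3.142, 0.39, 1.621]
wrist_force: [-0.5, 0.7, -3.5]
width: 0.0217
finger_force: 29.8
```

>>> drive_tool(commands=[[0,0,0.05,0,0,0],[0,0,0,0,0,0],[0,0,0,0,0,0]])

```text
time: 38.55
tool_pos: [0.5537, 0.3035, 0.2174]
ee_rot: [-3.141, 0.39, 1.621]
wrist_force: [-0.4, 0.1, -3.5]
width: 0.0216
finger_force: 29.8
```

>>> drive_tool(commands=[[0,0,0.04,0,0,0],[0,0,0,0,0,0],[0,0,0,0,0,0]])

```text
time: 38.92
tool_pos: [0.5538, 0.3033, 0.217]
ee_rot: [3.14, 0.389, 1.621]
wrist_force: [-1.3, 3.0, 2.2]
width: 0.0219
finger_force: 29.8
```

In contact with about 6 N. I'll check the gauge's real tilt in the hand, the stud's pose and the steady force.

```bash
python3 - <<'E'
from h import *
from scipy.spatial.transform import Rotation as Ro
o=get_obs(); T=Ro.from_euler('xyz',o['ee_rot']).as_matrix()
R=np.stack([T[:,1],T[:,0],-T[:,2]],1); F=o['tool_pos']+.092*T[:,2]; print('foot',F.round(4),'F',o['wrist_force'])
I=[]
for n in('wrist','top','side'):
    s=snap(n); V=cloud(s).reshape(-1,3); I.append(s['image']); Q=(V-F)@R
    for lab,m in(('foottop',(abs(Q[:,2]-.012)<.005)&(abs(Q[:,0])<.013)&(abs(Q[:,1])<.064)&(abs(Q[:,1])>.054)),('frametop',(abs(Q[:,2]-.086)<.007)&(abs(Q[:,0])<.012)&(abs(Q[:,1])<.052)&(abs(Q[:,1])>.026)),('griptop',(abs(Q[:,2]-.127)<.007)&(abs(Q[:,0])<.01)&(abs(Q[:,1])<.022)),('back',(abs(Q[:,0]+.007)<.012)&(abs(Q[:,1])<.05)&(Q[:,2]>.02)&(Q[:,2]<.08))):
        if m.sum()>20: print(n,lab,m.sum(),'y',np.percentile(Q[m][:,1],[3,97]).round(3),'med',np.median(Q[m],0).round(4),'slope dz/dy',np.polyfit(Q[m][:,1],Q[m][:,2],1)[0].round(3))
    if n!='wrist':
        m=(abs(V[:,0]-.554)<.06)&(abs(V[:,1]-.23)<.08)&(V[:,2]>.105)&(V[:,2]<.145)
        m2=(abs(V[:,0]-.5435)<.06)&(abs(V[:,1]+.2935)<.06)&(V[:,2]>.1)&(V[:,2]<.13)
        print('stud x',np.percentile(V[m][:,0],[2,98]).round(4),'ymin',np.percentile(V[m][:,1],2).round(4),'jar',V[m2].mean(0).round(4))
a=cv2.resize(I[0][120:330,200:440],(460,400),interpolation=3); b=cv2.resize(I[1][200:300,180:280],(400,400),interpolation=3)
cv2.imwrite('pics/f.png',np.hstack([a[:, :400],b]))
E
```

```text
foot [0.5556 0.2684 0.1319] F [-1.30578076  2.97663798  2.2117643 ]
wrist foottop 537 y [0.054 0.064] med [-0.001   0.0591  0.0109] slope dz/dy -0.014
wrist frametop 1191 y [0.027 0.052] med [-0.0025  0.0397  0.0925] slope dz/dy -0.054
wrist griptop 4025 y [-0.016  0.021] med [-1.000e-04  3.100e-03  1.258e-01] slope dz/dy -0.001
top foottop 54 y [-0.064  0.062] med [-0.0032 -0.0589  0.0123] slope dz/dy -0.006
top frametop 68 y [-0.052 -0.027] med [-0.0001 -0.0422  0.0911] slope dz/dy 0.125
top griptop 125 y [-0.021  0.018] med [ 0.0008 -0.005   0.1262] slope dz/dy 0.004
top back 181 y [-0.049  0.044] med [-0.0084 -0.0142  0.0445] slope dz/dy -0.217
stud x [0.5233 0.5839] ymin 0.2036 jar [ 0.5436 -0.2925  0.115 ]
side foottop 23 y [-0.064 -0.016] med [ 0.0005 -0.0606  0.0129] slope dz/dy 0.033
side frametop 30 y [-0.052 -0.019] med [ 0.0008 -0.0492  0.0858] slope dz/dy -0.021
side griptop 40 y [-0.022  0.016] med [ 0.0007 -0.0091  0.1296] slope dz/dy 0.142
side back 95 y [-0.05   0.042] med [-0.0083 -0.0308  0.0513] slope dz/dy -0.011
stud x [0.5243 0.5835] ymin 0.2018 jar [ 0.5439 -0.2961  0.1158]
```

View pics/f.png

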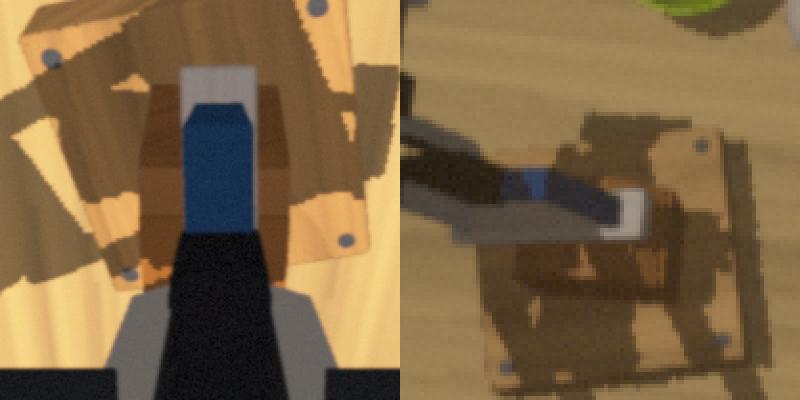

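The foot lies along the stud in both views, and its slope in the hand is within about 0.02 rad of the tool's. One settling call, then hand in.

>>> drive_tool(commands=[[0,0,0,0,0,0],[0,0,0,0,0,0],[0,0,0,0,0,0],[0,0,0,0,0,0],[0,0,0,0,0,0],[0,0,0,0,0,0]])

```text
time: 39.83
tool_pos: [0.5538, 0.3032, 0.217]
ee_rot: [3.14, 0.389, 1.621]
wrist_force: [-2.3, 2.9, 5.9]
width: 0.0218
finger_force: 29.8
```

```bash
python3 -c "
from bench import close_job
print(close_job())"
```

```text
the job is handed in; nothing more can be done
None
```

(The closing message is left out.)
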